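# Fit the drill chuck to its taper arbor and hang it in the tool rack

### The arm

A 6-joint arm with a two-finger parallel gripper is mounted at the origin on a cart in front of the work surface, level with it; the furniture and walls round the work are solid. World frame = base frame: x ahead of the robot, y to its left, z up, the work surface at z = 0. Lengths are in m, angles in degrees, forces in N, time in s.
With the tool pointing down it reaches from about 0.375 to 0.9 m from the base axis. Payload 3.1 kg.
Tool frame: the origin (TCP) lies at the very end of the fingers, on their centre line; the grasp point (between the pads) lies 19 mm behind it; z points along the fingers, y is the line along which they close (so a half turn about z gives the same grasp; the last joint's range is limited). The gripper opens to 87 mm and grips with 3 to 60 N. Pads are 19 mm wide; open, the fingers measure 117 mm over their backs; the gripper's body (75 mm by 190 mm) begins 51 mm behind the grasp point.
Start: joints at [65.518, 30.224, 82.088, -0, 67.689, -10.227], TCP at [0.154, 0.606, 0.223] pointing down, gripper open.
Joint ranges: [-176.69, 176.69], [-43.24, 126.21], [12.49, 139.97], [-82, 262], [0, 151.66], [-163.58, 163.58]. Speed limits (degrees/s): [159.86, 159.86, 180, 180, 180, 180].

### API

Orientations are given as a 3x3 rotation matrix whose columns are the frame's x, y, z axes.
In Python, from rig import bot, imaging gives the robot as it stands.
- The arm moves only by the tool drive_tool, never from a script. Its argument "deltas" is text: rows parted by semicolons, each of 5 numbers parted by spaces: the finger opening in mm, from 0 to 87, then the shift along the world's x, y, z in mm, then the turn about the world's z in rad. In form: jaw dx dy dz twist; .... A call has 1 to 12 rows; each row is the pose to reach, as a shift and turn from the pose commanded when the call began; what a row does not reach only later rows make up. A row lasts 1/10 s, in which the tool goes at most 50 mm and 8.59 degrees, less where a joint would pass 70% of its speed; a pose out of reach is approached as far as the arm can. A call with a gripper value outside its range is refused whole. The fingers move at their own pace and stop on an object; the grip force is fixed at half the most. Time passes only in rows, so rows that repeat a pose let the fingers close. It gives the time, the measured TCP pose, the force, the opening and the grip force at its end, in the units of the state.
- bot.read_state(): the state, without advancing time (a new reading comes with each control period).
- imaging.capture(name): name is "side" or "top"; returns the picture (420x560x3 uint8, red, green, blue); there is no depth.
- imaging.camera_model(name): a dict with "fx", "fy", "cx", "cy" (pixels), "T" (4x4, takes a point from camera to world coordinates). Camera axes: x right, y down, z forward; pixel columns grow to the right and rows downward; lengths in m; the calibration is good to about 2 mm. A picture is of the moment at which its call begins. camera_model takes no time and is no camera call.
- bot.hand_in(): hands the job in; it is judged then, once.
The state is a dict: "time_s": time; "joint_positions": joint angles; "qvel": joint speeds; "tau": joint torques, N m; "position": TCP position; "tcp_rot": TCP orientation; "force": force on the tool from outside, world axes, zero at the start; "moment": the same for the moment, N m; "opening": opening from 0.0 (shut) to 1.0 (fully open); "grasp_force": force on a finger pad.
Only numpy, scipy, OpenCV 4.12 (cv2) and the standard library are available. Lean on these libraries where they do the work, as an engineer would, in place of code of your own. Each camera call takes 0.05 s, during which the arm holds its last target. There are 200 camera calls.

### The job

Fit the drill chuck that lies on the worktop to the larger of the two taper arbors in the wooden block: first stand the chuck on the worktop, jaws up, and let go of it, then take it again from above and press it straight down onto the taper until its back sits on the arbor's collar. Then lift chuck and arbor out together, held by the taper alone, and hang them by the chuck, jaws up, in the empty slot of the rack. Leave the small arbor and the things standing and lying around where they are.

Things in the scene. Friction and masses are not known exactly. Their poses are not given: they have to be found in the camera images.
- chuck_centre (a point): half-way along the axis of the steel drill chuck, which is 68 mm long, with a ribbed dark sleeve and three jaws in a bright nose. z points along the axis to the jaws; x and y are normal to flats. It starts lying on a flat, axis level and 23 mm above the worktop, jaws towards the robot or towards the robot and its right
- chuck_back (a point): middle of the chuck's flat back, 34 mm behind chuck_centre on the axis, same axes; here is the mouth, 22 mm wide, of its tapered socket. Let go within about 30 degrees of upright with its back on the worktop, the chuck rights itself
- chuck: the chuck, about 0.35 kg, a little lighter or heavier; origin and axes as chuck_back. Measured from the back: 0 to 44 mm the body, 46 mm across opposite flats (eight flats, normals every 45 degrees from x; grip here); to 62 mm the nose, narrowing to 22 mm; to 68 mm the jaws, 15 mm across
- arbor_shoulder (a point): on the axis of the large steel arbor at the upper face of its collar; z up. Above it the taper: 21 mm across here, 16 mm at its end 32 mm higher, then a 3 mm chamfer. Set down on it, the chuck stops about 11 mm above the collar; from there pressing takes about 8 N, rising to about 15 N until its back meets the collar; it then holds by friction against several newtons
- arbor: the large arbor, about 0.17 kg; origin on its axis at the underside of the collar (26 mm across, 6 mm thick), which rests on the block. Below the collar a straight shank, 16 mm across and 45 mm long, stands loosely in a 19 mm hole of the block
- small_arbor_shoulder (a point): the same point of the small arbor, 60 mm from the large one in the same block: same collar and shank, but a taper only 14 mm across at the collar and 24 mm long, too thin for the chuck. Which hole holds which arbor changes. To be left alone
- block: the wooden block that holds the two arbors, 110 x 62 mm, 52 mm high; origin in the middle of its underside, x along its length. The holes are at x = -30 and +30 mm. It does not move. Left of the chuck a fixed toggle-clamp jig fills x 0.39 to 0.65, y 0.095 to 0.215 m, 76 mm high; round x 0.465, y 0.04 m the worktop is free for standing the chuck
- free_slot (a point): on the axis of the rack's empty slot, at the upper face of the shelf, 88 mm above the worktop and 30 mm behind the shelf's front edge; x to the back, y to the left, z up. The slot is 30 mm wide, open in front and above, and ends 26 mm behind this point. The chuck's back rests on the shelf on both sides of it; the collar and shank hang 51 mm down through it
- rack: the grey sheet-metal tool rack, 100 mm deep, 206 mm wide over its feet, shelf 5 mm thick; origin in the middle of its underside, x to the back. It does not move. In its other slot, 80 mm to the right of the empty one, hangs another tool, 39 mm across and 71 mm high above the shelf, part of the rack
- solvent_bottle: bystander: white bottle with a black cap, 54 mm across, 126 mm high; origin under its centre. In front of it reaches the fixed left magnifier lamp: post at x 0.22 to 0.33, y 0.09 to 0.16 m, 0.39 m high; from its top the arm runs level, 0.34 to 0.39 m high, to x 0.63, y 0.28 m, and on to the lamp head
- gauge_block: bystander: ground steel step block, 23 x 48 mm, 30 mm high; origin under its centre
- loupe: bystander: folding loupe, black eyepiece in a bright folding cover, 30 x 57 mm, 15 mm high; origin under its centre. Above and behind it is the fixed right magnifier lamp: from its foot at x 0.80, y -0.14 m the arm slants up to a joint at x 0.575, y -0.31, 0.32 m high, then runs level to x 0.41, y -0.43 m and the lamp head
There are look-alikes about, which are no part of the job. Leave any yellow look-alike of the arbor alone.

How it is judged:
By the outcome, as a careful person would: the job done as asked, in the order asked, and still so for the second after the job is handed in, with the robot touching nothing.
It also fails if it takes over 72 s, if anything falls off the work surface, if the arm or the gripper's body presses on something with over 40 N, if the wrist force passes 120 N, or if a joint passes its speed limit or range.

## Working session

There is one attempt and no reset: what is moved stays moved. The work goes in short steps, Python scripts to look and compute and a tool call to move; the robot and the scene stay as the last step left them, time stands still between calls to the robot, and variables do not carry over. Pictures are saved under pics/ and viewed, at most 10 in all, crops included, and the job is handed in when it is done.

Besides the shell and the picture viewer there is one more tool, called after ">>>" as name(argument=value, ...) on one line, values as JSON. drive_tool: Moves the arm, as the interface text tells. Its arguments: {"type":"object","properties":{"deltas":{"type":"string"}},"required":["deltas"]}

```bash
ls; mkdir -p pics
python3 - <<'E'
from rig import bot, imaging
import cv2, numpy as np
np.set_printoptions(precision=4,suppress=True)
for n in("side","top"):
    cv2.imwrite(f"pics/{n}0.png",imaging.capture(n)[:,:,::-1]); m=imaging.camera_model(n); print(n,m["fx"],m["fy"],m["cx"],m["cy"]);print(m["T"])
s=bot.read_state(); print(s)
E
```

```text
pics
side 493.1880793085284 493.1880793085284 280.65904821755464 207.55270687091976
[[ 0.82   -0.2973  0.4891  0.1669]
 [-0.572  -0.4581  0.6804 -0.6241]
 [ 0.0218 -0.8377 -0.5457  0.5708]
 [ 0.      0.      0.      1.    ]]
top 513.2618827383575 513.2618827383575 274.3711707797275 199.68465280762499
[[ 0.0215 -0.9955  0.0923  0.5116]
 [-0.9998 -0.0211  0.0048 -0.0381]
 [-0.0029 -0.0924 -0.9957  1.0672]
 [ 0.      0.      0.      1.    ]]
{'time_s': 0.1, 'joint_positions': array([ 65.516 ,  30.2752,  82.1488,   0.0002,  67.6874, -10.2271]), 'qvel': array([ 0.0059, -0.0786, -0.1012, -0.0133, -0.132 ,  0.0205]), 'tau': array([  0.    , -44.0984, -17.7152,   0.0635,   0.0533,  -0.    ]), 'position': array([0.1536, 0.6052, 0.2217]), 'tcp_rot': array([[-0.9692,  0.2463, -0.0008],
       [ 0.2463,  0.9692, -0.0018],
       [ 0.0003, -0.0019, -1.    ]]), 'force': array([ 0.9288,  1.0309, -0.0961]), 'moment': array([-0.063 ,  0.024 , -0.0378]), 'grasp_force': 0.0, 'opening': 1.0001838030951067}
```

View pics/side0.png

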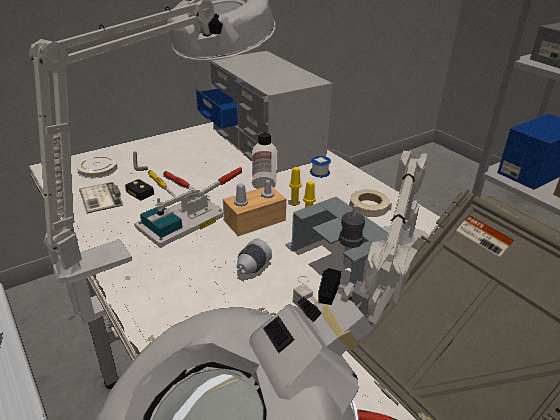

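View pics/top0.png

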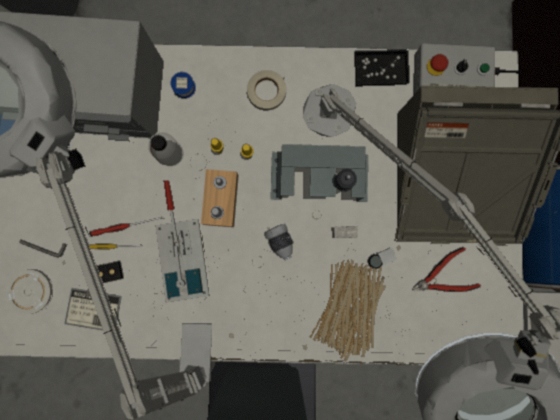

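Candidates, top view: chuck at (280,240), with the tool in the rack at (345,180) as a look-alike. Arbors in the block at (220,182) and (215,212), with yellow look-alikes at (216,145) and (247,150). Free slot at about (302,180). I'll check these in close crops.

Run:
```python
import cv2
t=cv2.imread("pics/top0.png")[135:265,195:375]; s=cv2.imread("pics/side0.png")[150:290,215:405]
cv2.imwrite("pics/t1.png",cv2.resize(t,None,fx=4.4,fy=4.4,interpolation=cv2.INTER_CUBIC))
cv2.imwrite("pics/s1.png",cv2.resize(s,None,fx=4.2,fy=4.2,interpolation=cv2.INTER_CUBIC))
```

```text
(no output)
```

View pics/t1.png

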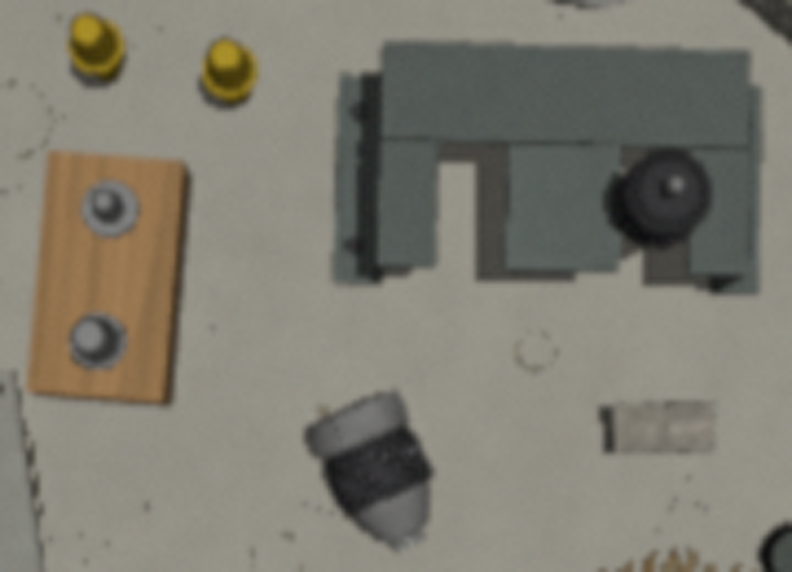

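View pics/s1.png

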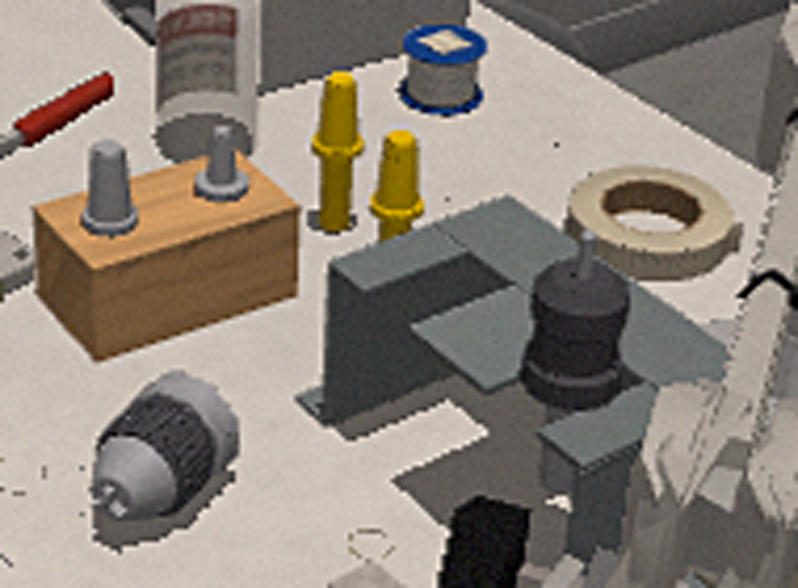

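The crops show that the larger arbor is the front one, nearer the robot (top px (217,211), side px (241,188)). The small arbor is behind it at top px (220,182). The chuck's nose points to robot-right at top px (287,258). The empty slot is the left one in the rack, and its outer left wall makes a firm ledge for tilting the chuck up. Next I'll triangulate.

```bash
cat > h.py <<'E'
import numpy as np
from rig import imaging
np.set_printoptions(precision=4,suppress=True)
def ray(n,p):
    m=imaging.camera_model(n); T=m["T"]; d=T[:3,:3]@[(p[0]-m["cx"])/m["fx"],(p[1]-m["cy"])/m["fy"],1]
    return T[:3,3],d/np.linalg.norm(d)
def tri(pt,ps):
    A=np.zeros((3,3));b=np.zeros(3)
    for n,p in(("top",pt),("side",ps)):
        o,d=ray(n,p);P=np.eye(3)-np.outer(d,d);A+=P;b+=P@o
    x=np.linalg.solve(A,b); r=[np.linalg.norm(np.cross(x-ray(n,p)[0],ray(n,p)[1])) for n,p in(("top",pt),("side",ps))]
    return x,r[0]*1000
def atz(n,p,z):
    o,d=ray(n,p);return o+d*(z-o[2])/d[2]
def pix(n,X):
    m=imaging.camera_model(n);T=m["T"];c=T[:3,:3].T@(np.array(X)-T[:3,3]);return np.array([m["fx"]*c[0]/c[2]+m["cx"],m["fy"]*c[1]/c[2]+m["cy"]])
E
python3 - <<'E'
from h import *
t=lambda x,y:(x/4.4+195-.4,y/4.4+135-.4); s=lambda x,y:(x/4.2+215-.4,y/4.2+150-.4)
for k,a,b in[("arb top",t(94,331),s(109,147)),("arb collar",t(98,341),s(109,219)),("small collar",t(110,209),s(222,186)),
 ("jaw tip",t(405,546),s(106,502)),("shelf FL",t(383,266),s(331,264)),("slot FL",t(436,266),s(367,290)),("slot FR(tongue)",t(507,270),s(488,389)),("tongue BL",t(507,143),s(512,196)),("slotBL",t(437,143),s(470,250)),
 ("block FR top",t(170,402),s(98,268)),("blockBR",t(188,165),s(299,208))]: print(k,*tri(a,b))
for k,p,z in[("back L",(308,432),.023),("back R",(400,393),.023),("backmid",(354,412),.023),("nose",(404,543),.023),("front body L",(338,505),.023),("front body R",(432,467),.023),
  ("wall topF",(383,266),.088),("wall topB",(383,135),.088)]:print(k,atz("top",t(*p),z))
E
```

```text
arb top [0.5786 0.0783 0.0928] 1.8784519626796234
arb collar [0.5778 0.0806 0.0531] 0.8960084450363583
small collar [0.638 0.077 0.053] 0.5784422149389036
jaw tip [ 0.4894 -0.0605  0.0229] 0.25002054529493895
shelf FL [ 0.6111 -0.0466  0.087 ] 0.8018595637927085
slot FL [ 0.612  -0.07    0.0868] 0.35779102472996344
slot FR(tongue) [ 0.6258 -0.1122  0.0555] 14.463215822493837
tongue BL [ 0.6607 -0.098   0.1307] 0.6722674328392
slotBL [ 0.6666 -0.0698  0.0869] 0.1735694175604298
block FR top [0.5514 0.0471 0.0541] 0.43232967318923826
blockBR [0.6589 0.0424 0.0517] 0.7531904753935454
back L [ 0.5405 -0.0146  0.023 ]
back R [ 0.5594 -0.0567  0.023 ]
backmid [ 0.5502 -0.0357  0.023 ]
nose [ 0.4906 -0.0599  0.023 ]
front body L [ 0.5073 -0.0292  0.023 ]
front body R [ 0.5257 -0.0721  0.023 ]
wall topF [ 0.6116 -0.0471  0.088 ]
wall topB [ 0.6693 -0.0459  0.088 ]
```

>>> drive_tool(deltas="87 0 0 45 0; 87 0 0 90 0; 87 0 0 135 0; 87 0 0 180 0; 87 0 0 225 0; 87 0 0 260 0; 87 25 -35 265 -0.14; 87 50 -70 265 -0.28; 87 75 -105 265 -0.42; 87 95 -140 265 -0.56; 87 115 -175 265 -0.7; 87 135 -210 265 -0.84")

```text
time_s: 1.3
position: [0.2892, 0.3941, 0.487]
tcp_rot: [[-0.459, 0.889, -0.001], [0.889, 0.459, -0.001], [-0.0, -0.001, -1.0]]
force: [0.2, 0.3, 0.0]
opening: 1.002
grasp_force: 0.0
```

>>> drive_tool(deltas="87 20 -35 0 -0.14; 87 40 -70 0 -0.28; 87 65 -105 0 -0.42; 87 90 -140 0 -0.56; 87 115 -175 0 -0.7; 87 135 -210 0 -0.84; 87 155 -245 0 -0.98; 87 175 -280 0 -1.12; 87 195 -315 0 -1.26; 87 215 -350 0 -1.4; 87 235 -390 0 -1.54; 87 244 -438 0 -1.65")

```text
time_s: 2.5
position: [0.5339, -0.0434, 0.4866]
tcp_rot: [[0.921, 0.389, -0.001], [0.389, -0.921, 0.001], [-0.0, -0.001, -1.0]]
force: [0.4, -0.3, 0.1]
opening: 0.998
grasp_force: 0.0
```

>>> drive_tool(deltas="87 0 0 -45 0; 87 0 0 -90 0; 87 0 0 -135 0; 87 0 0 -180 0; 87 0 0 -225 0; 87 0 0 -270 0; 87 0 0 -315 0; 87 0 0 -360 0; 87 0 0 -400 0; 87 0 0 -430 0; 87 0 0 -460 0; 87 0 0 -482 0")

```text
time_s: 3.7
position: [0.5318, -0.042, 0.0033]
tcp_rot: [[0.92, 0.392, -0.003], [0.392, -0.92, 0.001], [-0.002, -0.002, -1.0]]
force: [0.4, -1.1, 0.4]
opening: 1.001
grasp_force: 0.0
```

>>> drive_tool(deltas="70 0 0 0 0; 60 0 0 0 0; 40 0 0 0 0; 40 0 0 0 0; 40 0 0 0 0; 40 0 0 0 0; 40 0 0 0 0; 40 0 0 0 0; 40 0 0 20 0; 40 0 0 50 0; 40 0 0 90 0; 40 0 0 110 0")

```text
time_s: 4.9
position: [0.5336, -0.0425, 0.1176]
tcp_rot: [[0.92, 0.392, 0.003], [0.392, -0.92, -0.001], [0.002, 0.002, -1.0]]
force: [1.0, 0.6, -3.1]
opening: 0.523
grasp_force: 29.9
```

Run:
```python
from rig import imaging
import cv2,numpy as np
t=imaging.capture("top")[150:290,215:375,::-1];s=imaging.capture("side")[110:280,215:385,::-1]
f=lambda a:cv2.resize(a,(400,400*a.shape[0]//a.shape[1]),interpolation=cv2.INTER_CUBIC)
t,s=f(t),f(s);t=np.pad(t,((0,s.shape[0]-t.shape[0]),(0,0),(0,0)))
cv2.imwrite("pics/g1.png",np.hstack([t,s]))
```

```text
(no output)
```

View pics/g1.png

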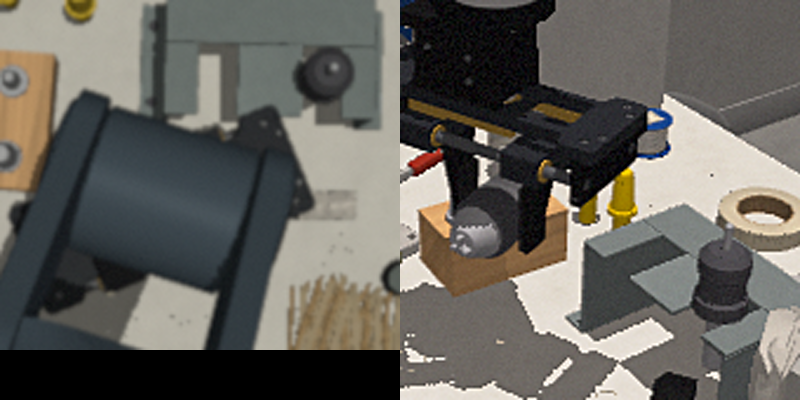

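>>> drive_tool(deltas="40 0 10 0 0.14; 40 0 20 0 0.28; 40 10 29 0 0.42; 40 25 29 0 0.56; 40 40 29 0 0.7; 40 60 29 0 0.84; 40 80 29 0 0.98; 40 95 29 0 1.12; 40 102 29 0 1.17; 40 102 29 -10 1.17; 40 102 29 -20 1.17; 40 102 29 -28 1.17")

```text
time_s: 6.2
position: [0.633, -0.0125, 0.0855]
tcp_rot: [[-0.001, 1.0, -0.004], [1.0, 0.001, 0.002], [0.002, -0.004, -1.0]]
force: [-2.1, 5.3, 8.8]
opening: 0.527
grasp_force: 30.0
```

>>> drive_tool(deltas="40 0 0 -4 0; 40 0 0 -8 0; 40 0 0 -12 0; 40 0 0 -16 0; 40 0 0 -16 0")

```text
time_s: 6.7
position: [0.6332, -0.0115, 0.0714]
tcp_rot: [[-0.001, 1.0, -0.003], [1.0, 0.001, 0.002], [0.002, -0.003, -1.0]]
force: [-1.7, 5.9, 3.8]
opening: 0.522
grasp_force: 30.0
```

>>> drive_tool(deltas="40 0 0 -5 0; 40 0 0 -10 0; 40 0 0 -15 0; 40 0 0 -20 0; 40 0 0 -25 0; 40 0 0 -27 0; 40 0 -1 -27 0; 40 0 -3 -27 0; 40 0 -3 -27 0")

```text
time_s: 7.6
position: [0.6344, -0.0113, 0.0437]
tcp_rot: [[0.0, 1.0, -0.0], [1.0, -0.0, 0.007], [0.007, -0.0, -1.0]]
force: [2.5, 14.8, -2.3]
opening: 0.524
grasp_force: 30.0
```

```bash
cat > look.py <<'E'
import sys
from rig import imaging
import cv2,numpy as np
a=list(map(int,sys.argv[2:10]))
t=imaging.capture("top")[a[2]:a[3],a[0]:a[1],::-1];s=imaging.capture("side")[a[6]:a[7],a[4]:a[5],::-1]
f=lambda a:cv2.resize(a,(400,400*a.shape[0]//a.shape[1]),interpolation=cv2.INTER_CUBIC)
t,s=f(t),f(s);h=max(len(t),len(s));p=lambda a:np.pad(a,((0,h-len(a)),(0,0),(0,0)))
cv2.imwrite("pics/"+sys.argv[1],np.hstack([p(t),p(s)]))
E
python3 look.py g2.png 215 375 150 290 235 375 110 260
```

```text
(no output)
```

View pics/g2.png

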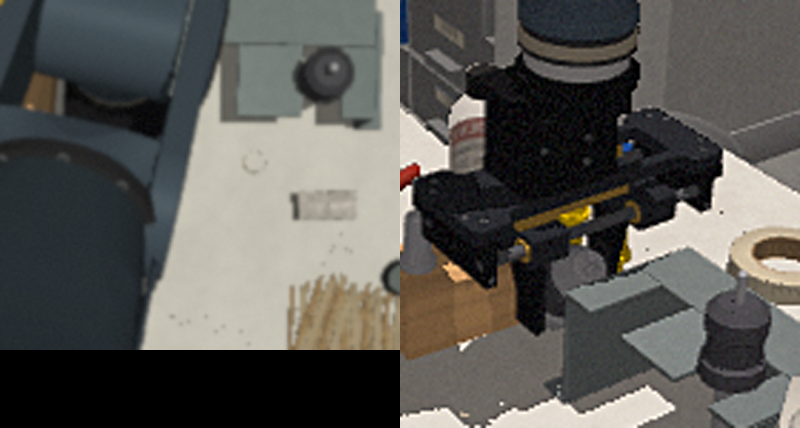

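>>> drive_tool(deltas="40 0 -2 -2 0; 40 0 -4 -4 0; 40 0 -6 -6 0; 40 0 -8 -8 0; 40 0 -10 -8 0; 40 0 -10 -8 0")

```text
time_s: 8.3
position: [0.6345, -0.019, 0.0369]
tcp_rot: [[0.001, 1.0, 0.0], [1.0, -0.001, 0.01], [0.01, 0.0, -1.0]]
force: [2.1, 21.2, 4.3]
opening: 0.525
grasp_force: 30.0
```

>>> drive_tool(deltas="40 0 -2 0 0; 40 0 -4 0 0; 40 0 -6 0 0; 40 0 -6 0 0; 40 0 -6 0 0")

```text
time_s: 8.8
position: [0.6344, -0.0214, 0.0363]
tcp_rot: [[0.002, 1.0, 0.0], [1.0, -0.002, 0.015], [0.015, 0.0, -1.0]]
force: [5.1, 29.1, 2.0]
opening: 0.527
grasp_force: 30.0
```

>>> drive_tool(deltas="40 0 15 0 0; 40 0 28 5 0; 40 0 30 40 0; 40 0 30 80 0; 40 -40 30 90 0; 40 -80 32 90 0; 40 -120 32 90 0; 40 -160 32 90 0; 40 -185 32 90 0; 40 -185 32 60 0; 40 -185 32 40 0; 40 -185 32 40 0")

```text
time_s: 10.0
position: [0.448, -0.0003, 0.0751]
tcp_rot: [[-0.001, 1.0, -0.005], [1.0, 0.001, 0.001], [0.001, -0.005, -1.0]]
force: [-0.9, -0.1, -3.8]
opening: 0.527
grasp_force: 30.0
```

```bash
python3 look.py g3.png 215 375 150 290 180 320 150 300
```

```text
(no output)
```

View pics/g3.png

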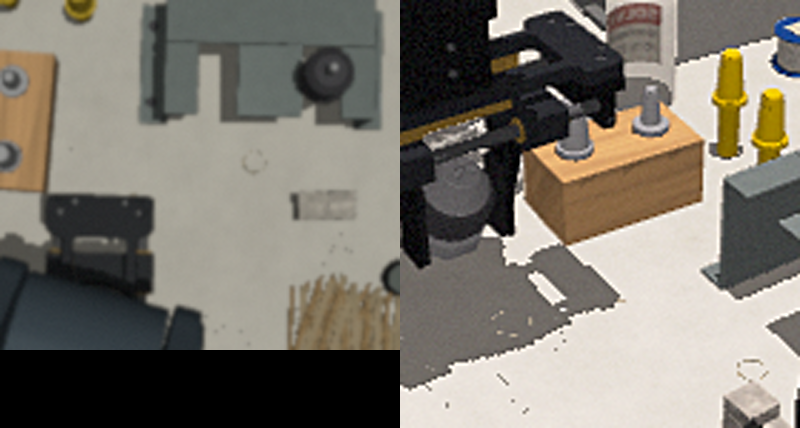

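>>> drive_tool(deltas="40 0 0 -30 0; 40 0 0 -50 0; 40 0 0 -62 0; 40 0 0 -66 0; 40 0 0 -69 0; 40 0 0 -71 0; 40 0 0 -73 0; 40 0 0 -73 0")

```text
time_s: 10.9
position: [0.4506, -0.0003, 0.0077]
tcp_rot: [[-0.002, 1.0, 0.004], [1.0, 0.002, -0.001], [-0.001, 0.004, -1.0]]
force: [-3.9, 1.6, 31.5]
opening: 0.521
grasp_force: 30.0
```

>>> drive_tool(deltas="40 0 0 3 0; 50 0 0 3 0; 60 0 0 3 0; 87 0 0 3 0; 87 0 0 3 0; 87 0 0 3 0; 87 0 0 3 0; 87 0 0 30 0; 87 0 0 60 0; 87 0 0 90 0; 87 0 0 130 0; 87 0 0 150 0")

```text
time_s: 12.1
position: [0.4507, -0.0004, 0.156]
tcp_rot: [[-0.002, 1.0, 0.003], [1.0, 0.002, -0.001], [-0.001, 0.003, -1.0]]
force: [0.7, -1.5, -0.7]
opening: 1.002
grasp_force: 0.0
```

```bash
python3 look.py g4.png 215 375 150 290 180 320 150 300
```

```text
(no output)
```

View pics/g4.png

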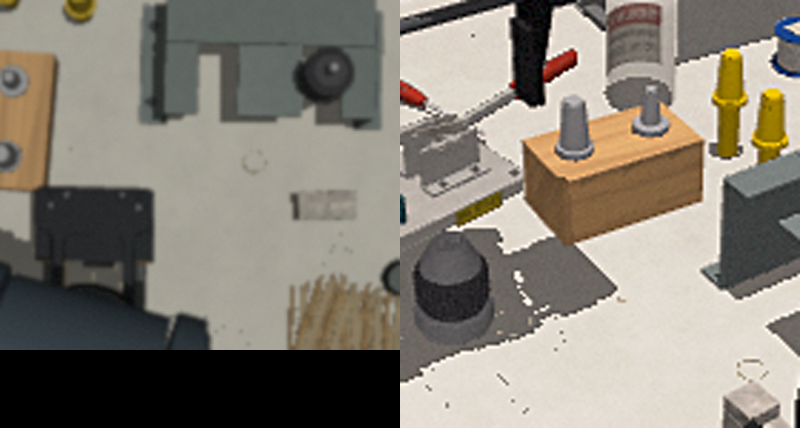

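Run:
```python
from h import *
print(atz("side",(180+53*.35,150+236*.35),.068), pix("side",(.4506,-.0003,.068)),pix("side",(.4506,-.0003,.0)))
for y in(85,155,110):pass
# body edges at crop x 414..489 near z=.025
for x in(413,491): print((x-400)*.35+180)
print(pix("side",(.4506,-.0003,.022)))
```

```text
[0.4536 0.0151 0.068 ] [201.1088 237.6233] [203.6484 268.4653]
184.55
211.85
[202.8507 258.7774]
```

>>> drive_tool(deltas="87 0 -45 0 0; 87 0 -90 0 0; 87 0 -130 0 0; 87 0 -150 0 0; 87 0 -150 0 0")

```text
time_s: 12.7
position: [0.4499, -0.1529, 0.1523]
tcp_rot: [[0.002, 1.0, -0.001], [1.0, -0.002, -0.0], [-0.0, -0.001, -1.0]]
force: [-0.9, 0.5, -0.1]
opening: 1.008
grasp_force: 0.0
```

```bash
python3 look.py g5.png 195 315 200 310 165 235 205 285
```

```text
(no output)
```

View pics/g5.png

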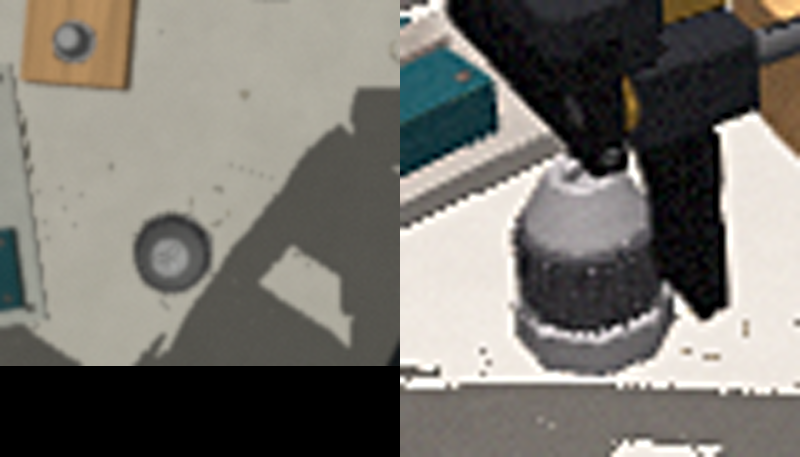

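Run:
```python
from h import *
t=lambda x,y:(x*.3+195-.35,y*.3+200-.35); s=lambda x,y:((x-400)*.175+165-.4,y*.175+205-.4)
print(atz("top",t(169,257),.065),atz("top",t(172.5,252.5),.035), tri(t(169,257),s(575,172)))
print(atz("side",s(594,270),.030))
print(atz("top",t(69,38),.093),atz("top",t(73,42),.058))
```

```text
[0.4537 0.0197 0.065 ] [0.4547 0.0194 0.035 ] (array([0.4517, 0.0208, 0.0607]), np.float64(1.9261502700922657))
[0.4491 0.0119 0.03  ]
[0.5779 0.0785 0.093 ] [0.5779 0.0802 0.058 ]
```

>>> drive_tool(deltas="87 0 45 0 0; 87 0 90 0 0; 87 0 135 0 0; 87 0 165 0 0; 87 0 170 0 0; 87 0 170 -40 0; 87 0 170 -80 0; 87 0 170 -115 0; 87 0 170 -140 0; 87 0 170 -149 0; 87 0 170 -149 0; 75 0 170 -149 0")

```text
time_s: 14.0
position: [0.4501, 0.0197, 0.0051]
tcp_rot: [[-0.002, 1.0, 0.001], [1.0, 0.002, -0.0], [-0.0, 0.001, -1.0]]
force: [-1.1, 1.4, 0.4]
opening: 0.964
grasp_force: 0.0
```

>>> drive_tool(deltas="60 0 0 0 0; 50 0 0 0 0; 40 0 0 0 0; 40 0 0 0 0; 40 0 0 0 0; 40 0 0 0 0; 40 0 0 0 0; 40 0 0 25 0; 40 0 0 65 0; 40 0 0 105 0; 40 0 0 125 0; 40 0 0 125 0")

```text
time_s: 15.2
position: [0.451, 0.0196, 0.1315]
tcp_rot: [[-0.002, 1.0, 0.005], [1.0, 0.002, -0.001], [-0.001, 0.005, -1.0]]
force: [-0.5, -0.1, -3.9]
opening: 0.526
grasp_force: 30.0
```

>>> drive_tool(deltas="40 40 20 0 0; 40 80 40 0 0; 40 115 55 0 0; 40 126 60 0 0; 40 126 60 0 0; 40 126 60 -12 0; 40 126 60 -25 0; 40 126 60 -32 0; 40 126 60 -38 0; 40 126 60 -42 0; 40 126 60 -42 0; 40 126 60 -42 0")

```text
time_s: 16.4
position: [0.5759, 0.0797, 0.0877]
tcp_rot: [[-0.002, 1.0, -0.0], [1.0, 0.002, 0.0], [0.0, -0.0, -1.0]]
force: [-0.1, 0.4, -1.9]
opening: 0.527
grasp_force: 30.0
```

>>> drive_tool(deltas="40 0 0 -3 0; 40 0 0 -6 0; 40 0 0 -9 0; 40 0 0 -12 0; 40 0 0 -14 0; 40 0 0 -16 0; 40 0 0 -16 0")

```text
time_s: 17.1
position: [0.5767, 0.0797, 0.0721]
tcp_rot: [[-0.002, 1.0, 0.002], [1.0, 0.002, -0.0], [-0.0, 0.002, -1.0]]
force: [1.7, 0.1, 1.4]
opening: 0.53
grasp_force: 30.0
```

>>> drive_tool(deltas="40 0 0 -2 0; 40 0 0 -4 0; 40 0 0 -6 0; 40 0 0 -8 0; 40 0 0 -10 0; 40 0 0 -10 0")

```text
time_s: 17.7
position: [0.577, 0.0797, 0.0633]
tcp_rot: [[-0.002, 1.0, 0.003], [1.0, 0.002, -0.0], [-0.0, 0.003, -1.0]]
force: [0.6, 0.7, 9.2]
opening: 0.526
grasp_force: 30.0
```

>>> drive_tool(deltas="40 0 0 -2 0; 40 0 0 -4 0; 40 0 0 -4 0")

```text
time_s: 18.0
position: [0.5771, 0.0797, 0.0625]
tcp_rot: [[-0.002, 1.0, 0.004], [1.0, 0.002, -0.0], [-0.0, 0.004, -1.0]]
force: [-5.2, -0.1, 29.6]
opening: 0.524
grasp_force: 30.0
```

Run:
```python
from h import *
import cv2
g=cv2.imread("pics/top0.png",0).astype(float)
for r in(175,180,185,190): print(r,g[r,288:318].astype(int))
for y in(.0,):pass
for c in(294,310): print(atz("top",(c,182),.088))
```

```text
175 [ 88  88  90  88  86  88 107 139 147 146 144 146 147 147 132  88  69  70
  69  70  68  67  72  88  94  94  93  93  94  92]
180 [ 88  88  87  88  87  91 112 139 147 145 146 146 146 147 132  89  69  70
  71  70  72  65  68  88  94  93  93  92  92  93]
185 [ 87  87  88  88  87  97 121 141 146 146 146 145 147 146 131  88  70  70
  71  71  70  74  85  92  96  93  93  93  93  95]
190 [ 88  88  89  87  88  96 119 141 146 146 145 145 146 146 134  89  68  72
  71  70  69  72  90  95  94  93  92  92  92  93]
[ 0.6374 -0.0703  0.088 ]
[ 0.638  -0.1011  0.088 ]
```

>>> drive_tool(deltas="40 0 0 6 0; 40 0 0 12 0; 40 0 0 20 0; 40 0 0 35 0; 40 0 0 55 0; 40 0 0 75 0; 40 0 0 95 0; 40 0 0 110 0; 40 0 0 110 0")

```text
time_s: 18.9
position: [0.5763, 0.0798, 0.1688]
tcp_rot: [[-0.002, 1.0, 0.002], [1.0, 0.002, -0.0], [-0.0, 0.002, -1.0]]
force: [1.4, 0.5, -5.1]
opening: 0.528
grasp_force: 30.0
```

>>> drive_tool(deltas="40 10 -40 0 0; 40 25 -80 0 0; 40 40 -120 0 0; 40 55 -150 0 0; 40 65 -166 0 0; 40 65 -166 0 0; 40 65 -166 -10 0; 40 65 -166 -20 0; 40 65 -166 -30 0; 40 65 -166 -40 0; 40 65 -166 -50 0; 40 65 -166 -50 0")

```text
time_s: 20.1
position: [0.6394, -0.0855, 0.1154]
tcp_rot: [[-0.003, 1.0, -0.004], [1.0, 0.003, 0.001], [0.001, -0.004, -1.0]]
force: [-0.6, 0.6, -5.3]
opening: 0.529
grasp_force: 30.0
```

Shank is in the slot with no contact. Lowering the collar through.

>>> drive_tool(deltas="40 0 0 -5 0; 40 0 0 -10 0; 40 0 0 -14 0; 40 0 0 -18 0; 40 0 0 -21 0; 40 0 0 -24 0; 40 0 0 -26 0; 40 0 0 -26 0")

```text
time_s: 20.9
position: [0.6409, -0.0863, 0.0929]
tcp_rot: [[-0.002, 1.0, 0.0], [1.0, 0.002, -0.0], [-0.0, 0.0, -1.0]]
force: [-1.8, 0.4, 3.0]
opening: 0.529
grasp_force: 30.0
```

>>> drive_tool(deltas="50 0 0 1 0; 60 0 0 1 0; 87 0 0 1 0; 87 0 0 1 0; 87 0 0 1 0; 87 0 0 1 0; 87 0 0 30 0; 87 0 0 65 0; 87 0 0 110 0; 87 -40 0 140 0; 87 -90 0 140 0; 87 -130 20 140 0")

```text
time_s: 22.1
position: [0.5097, -0.0676, 0.2327]
tcp_rot: [[0.0, 1.0, 0.002], [1.0, -0.0, -0.002], [-0.002, 0.002, -1.0]]
force: [-0.5, 1.4, -0.5]
opening: 1.002
grasp_force: 0.0
```

>>> drive_tool(deltas="87 0 45 0 0; 87 0 90 0 0; 87 0 110 0 0; 87 0 110 0 0")

```text
time_s: 22.5
position: [0.5102, 0.0462, 0.2317]
tcp_rot: [[-0.006, 1.0, -0.0], [1.0, 0.006, 0.001], [0.001, 0.0, -1.0]]
force: [-0.0, -0.2, -0.1]
opening: 0.998
grasp_force: 0.0
```

```bash
python3 look.py g6.png 195 375 130 260 265 385 150 270
```

```text
(no output)
```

View pics/g6.png

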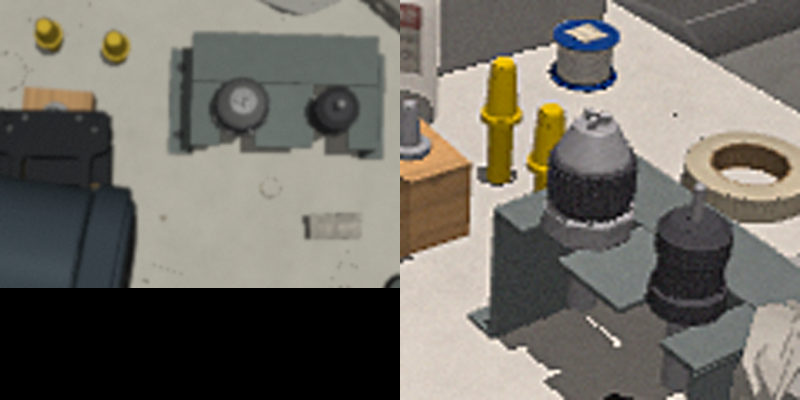

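The chuck hangs upright, jaws up, in the left slot: side crop (592,180), with the shank visible below the shelf at (580,290). The small arbor and the bystanders in view are where they were, so I'm handing in.

```bash
python3 -c "
from rig import bot
print(bot.hand_in())"
```

```text
the job is handed in; nothing more can be done
None
```

I stood the chuck on the worktop and let it go, then took it again, pressed it onto the large arbor until it met the collar, and hung both, jaws up, in the empty rack slot; handed in at about 23 s of the 72 s allowed (no verdict was returned).

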